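# Take the blue-capped sediment vial from its stand to the balance

### The arm

A 6-joint arm with a two-finger parallel gripper is mounted at the origin on the work surface. World frame = base frame: x ahead of the robot, y to its left, z up, the work surface at z = 0. Lengths are in m, angles in rad, forces in N, time in s.
With the tool pointing down it reaches from about 0.25 to 0.725 m from the base axis. Payload 4 kg.
Tool frame: the origin (TCP) lies on the front face of the gripper's body, between the roots of the fingers; the fingertips stand 73 mm ahead of it and the grasp point (between the pads) lies bot.tcp_to_grasp ahead of it (bot.tcp_to_grasp is the distance from the TCP to the grasp point, in m); z points along the fingers, y is the line along which they close (so a half turn about z gives the same grasp; the last joint's range is limited). The gripper opens to 85 mm and grips with 20 to 120 N. Pads are 22 mm wide; open, the fingers measure 114 mm over their backs; the gripper's body (76 mm by 85 mm) begins 54 mm behind the grasp point. The pads swing forward as they close: fully open they stand 13 mm farther back than shut.
Start: joints at [-1.251, 0.241, 0.005, 1.335, 0, 1.571], TCP at [0.157, -0.475, 0.304] pointing down, gripper open.
Joint ranges: [-2.72, 2.72], [-1.05, 1.87], [-1.09, 1.28], [-1.99, 2.15], [-1.42, 1.44], [-3.14, 3.14]. Speed limits (rad/s): [2.79, 2.79, 3.14, 3.14, 3.14, 3.14].

### API

Orientations are given as a unit quaternion [x, y, z, w].
In Python, from workcell import bot gives the robot as it stands.
- The arm moves only by the shell command python3 -m jog 'ROWS' [OPENING]. ROWS is JSON, one flat list of numbers, 6 for each row, row after row: the shift along the world's x, y, z scaled (see below), then the turn, a rotation vector about the world's x, y, z scaled (see below). In form: [tx, ty, tz, wx, wy, wz, tx, ty, tz, wx, wy, wz, ...]. A call has 1 to 10 rows; each row is the pose to reach, as a shift and turn from the pose commanded when the call began; what a row does not reach only later rows make up. The controller multiplies each number of a shift by 800 mm and each number of a turn by 2 rad. A row lasts 1/12 s, in which the tool goes at most 41.7 mm and 7.16 degrees, less where a joint would pass 70% of its speed; a pose out of reach is approached as far as the arm can. A call with a number of a shift or a turn outside -1 to 1 is refused whole. A call with a gripper value outside its range is refused whole. OPENING is the opening, from -1 (shut) to 1 (fully open), set as the call begins (- or left out, the last holds). The fingers move at their own pace and stop on an object; the grip force is fixed at half the most. Time passes only in rows, so rows that repeat a pose let the fingers close. It gives the time, the measured TCP pose, the force, the opening and the grip force at its end, in the units of the state.
- bot.get_obs(): the state, without advancing time (a new reading comes with each control period).
- bot.camera(name): name is "scene" or "top" or "wrist"; returns (picture, depth): 384x512x3 uint8, red, green, blue; 384x512 float32, m along the optical axis (not along the pixel's ray), 0 where there is no reading.
- bot.calibration(name): a dict with "intrinsics" (3x3 intrinsics, pixels), "dist" ([k1, k2, p1, p2, k3] as OpenCV has them; the pictures are not rectified), "pose" (4x4, takes a point from camera to world coordinates). Camera axes: x right, y up, looking along -z (the intrinsics and any distortion apply to the point x, -y, -z); pixel columns grow to the right and rows downward; lengths in m; the calibration is good to about 2 mm. A picture is of the moment at which its call begins: read the wrist's pose just before it. calibration takes no time and is no camera call; for the wrist camera it gives the pose at the moment of the call.
- bot.job_done(): hands the job in; it is judged then, once.
Trained networks look in the newest picture that a camera, given by its name, has taken for a name from the list of things; names that differ only in an ending like _2 or _b are one class to them, and where a whole thing is asked for, a point or a joint stands for the part that bears it (a point fixed in the world has none). Each returns a list of dicts, best first, with "confidence" (0 to 1); they miss things now and then, are a little off and sometimes report something else, mostly with a low value. They report only what shows in the picture. A call takes as long as a camera call. They do not tell look-alikes from the thing itself.
- bot.find_in(label, camera): "at" ([x, y, z] in m, in the coordinates of the camera as it stood for that picture, good to about 4 mm: the middle of the surface that is visible of it).
- bot.tip_of(label, camera): "at" ([x, y, z] in m, in the coordinates of the camera as it stood for that picture, good to about 4 mm: a listed point, or the origin of a listed thing).
The state is a dict: "clock": time; "joint_pos": joint angles; "joint_vel": joint speeds; "tau": joint torques, N m; "eef_pos": TCP position; "tool_rot": TCP orientation; "ft_force": force on the tool from outside, world axes, zero at the start; "ft_torque": the same for the moment, N m; "grip_width": finger opening in m; "grasp_force": force on a finger pad.
Only numpy, scipy, OpenCV 4.12 (cv2) and the standard library are available. Lean on these libraries where they do the work, as an engineer would, in place of code of your own. Each camera call takes 0.05 s, during which the arm holds its last target. There are 200 camera calls.

### The job

The blue-capped sediment sample is due for weighing. Draw its vial straight up out of the light stand, without tipping or dragging the stand along, and set it down (do not drop it) upright in the middle of the balance's pan. Leave the red-capped vial where it is in the stand.

Things in the scene. Friction and masses are not known exactly. Their poses are not given: they have to be found in the camera images.
- blue_vial_mid (a point): Vial to weigh: rigid, clear, round, reddish-brown sediment, blue cap; 100 mm tall, about 70 g. Body 25 mm in diameter; cap 27 mm in diameter, the top 24 mm. The point is on its axis half-way up (50 mm above its flat bottom; the cap's middle is 38 mm above the point); z along the axis to the cap. It stands in an end hole of the stand; its top 55 mm stick out.
- red_vial_mid (a point): The bystander: the same vial with brown sediment and a red cap, in the other end hole of the stand, 110 mm from the blue one. The point is on its axis half-way up; z points to the cap.
- stand: Loose white plastic vial stand, about 90 g: foot 56 mm (x) by 170 mm (y), 5 mm thick; deck top 50 mm above the table, 12 mm thick, with three 27 mm round holes at y = -55, 0 (empty) and +55 mm. The vials stand on the foot, loose in the holes with 1 mm play all round. Origin: centre of its underside; x across the row, y along the row, z up.
- pan (a point): Centre of the top face of the balance's round steel pan, 120 mm in diameter, 75 mm above the table; it does not move. z up, x towards the display, away from the robot. The balance is a fixed blue and white box 190 mm wide (y), reaching 85 mm from this point to -x and 165 mm to +x; nothing on it is higher than the pan.
Not all that is in view belongs to the job. There is more than one size of the stand; the one meant has the size given above. What is shaped like the part that bears blue_vial_mid but yellow is not meant.

How it is judged:
On the way:
1. the blue-capped vial is lifted clear above the stand, which stays standing (z of blue_vial_mid in the frame of stand above 0.103 m and angle between stand's own z axis and vertical below 0.17 rad), for 0.1 s.
At the end, for the whole second after the job is handed in: The blue-capped vial stands upright (within about 6 degrees) and still on the pan, its axis within 25 mm of the pan's centre; the stand is upright (within about 6 degrees) and within 25 mm of where it began, with the red-capped vial still fully down in it (horizontal distance between blue_vial_mid and pan below 0.025 m and z of blue_vial_mid in the frame of pan between 0.044 and 0.056 m and angle between each of blue_vial_mid, stand's own z axis and vertical below 0.1 rad and distance of stand from where it was at the start of the episode below 0.025 m and z of red_vial_mid in the frame of stand between 0.047 and 0.063 m and angle between red_vial_mid's own z axis and vertical below 0.17 rad); the robot touches nothing.
It fails at once if the stand is tipped by more than 15 degrees (angle between stand's own z axis and vertical above 0.26 rad).
It fails at once if the stand is dragged or lifted more than 25 mm from where it began (distance of stand from where it was at the start of the episode above 0.025 m).
It fails at once if the red-capped vial is moved more than 35 mm (distance of red_vial_mid from where it was at the start of the episode above 0.035 m).
It fails at once if the blue-capped vial is dropped (falls free by more than about 10 mm) (contact force between blue_vial and the fingers below 0.05 N and linear speed of blue_vial above 0.45 m/s).
It also fails if it takes over 38 s, if anything falls off the work surface, if the arm or the gripper's body presses on something with over 40 N, if the wrist force passes 120 N, or if a joint passes its speed limit or range.

## Working session

There is one attempt and no reset: what is moved stays moved. The work goes in short steps, Python scripts to look and compute and a shell command to move; the robot and the scene stay as the last step left them, time stands still between calls to the robot, and variables do not carry over. Pictures are saved under pics/ and viewed, at most 10 in all, crops included, and the job is handed in when it is done.

```bash
mkdir -p pics
cat > h.py <<'E'
import numpy as np,cv2
from workcell import bot
def w(cam,p,T=None):
    T=bot.calibration(cam)["pose"] if T is None else T
    return (np.array(T)@np.r_[p,1])[:3]
def px(cam,P):
    c=bot.calibration(cam);q=np.linalg.inv(c["pose"])@np.r_[P,1];q=q[:3]*[1,-1,-1]
    return cv2.projectPoints(q[None],np.zeros(3),np.zeros(3),np.array(c["intrinsics"]),np.array(c["dist"]))[0].ravel()
def ray(cam,u,v,d):
    c=bot.calibration(cam);n=cv2.undistortPoints(np.array([[[u,v]]],float),np.array(c["intrinsics"]),np.array(c["dist"])).ravel()
    return w(cam,[n[0]*d,-n[1]*d,-d],c["pose"])
E
python3 - <<'E'
from h import *
o=bot.get_obs();print(o["eef_pos"],o["tool_rot"],bot.tcp_to_grasp,o["grip_width"])
ims=[]
for cam in("scene","top"):
    im,d=bot.camera(cam);np.save(f"pics/{cam}_d.npy",d);ims.append(im[:,:,::-1])
    cv2.imwrite(f"pics/{cam}.png",im[:,:,::-1])
    for l in("blue_vial_mid","red_vial_mid","stand","pan"):
        for r in bot.tip_of(l,cam)[:4]:
            P=w(cam,r["at"]);print(cam,l,round(r["confidence"],2),P.round(3),px(cam,P).round())
E
```

```text
[ 0.15703317 -0.47421722  0.30302681] [ 9.87242387e-01  1.59221347e-01 -1.69874964e-04 -1.00134181e-03] 0.0539 0.08526819580035382
scene blue_vial_mid 0.9 [ 0.483 -0.165  0.056] [185. 225.]
scene blue_vial_mid 0.87 [ 0.391 -0.165  0.047] [166. 199.]
scene red_vial_mid 0.65 [ 0.508 -0.058  0.052] [236. 209.]
scene stand 0.93 [ 0.498 -0.112 -0.003] [214. 233.]
scene stand 0.8 [ 0.367 -0.34   0.   ] [ 93. 242.]
scene stand 0.78 [ 0.629 -0.137  0.002] [238. 283.]
scene pan 0.83 [0.517 0.237 0.078] [344. 147.]
top blue_vial_mid 0.56 [ 0.386 -0.165  0.051] [309. 236.]
top blue_vial_mid 0.5 [ 0.484 -0.166  0.055] [309. 195.]
top red_vial_mid 0.51 [ 0.511 -0.058  0.054] [264. 184.]
top red_vial_mid 0.33 [ 0.497 -0.107  0.001] [282. 194.]
top stand 0.79 [ 0.362 -0.344  0.003] [376. 248.]
top stand 0.66 [ 0.634 -0.136  0.001] [294. 142.]
top stand 0.55 [ 0.498 -0.106  0.001] [282. 193.]
top pan 0.83 [0.515 0.24  0.072] [139. 178.]
```

View pics/scene.png

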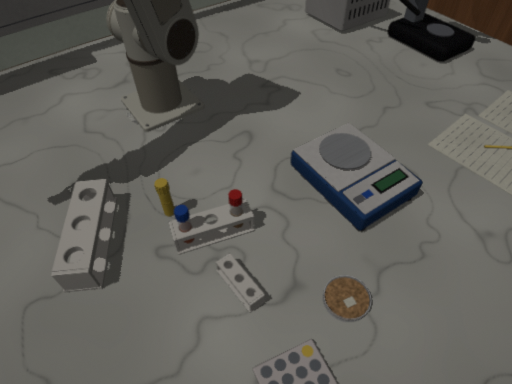

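View pics/top.png

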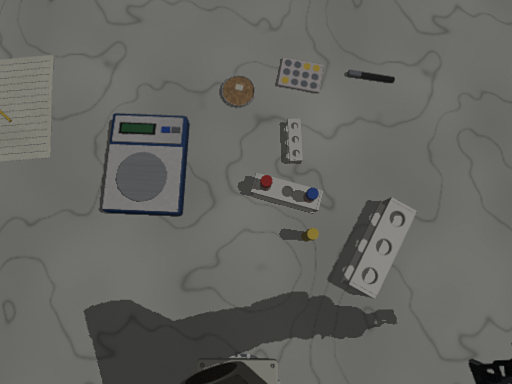

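The scene picture shows blue cap (182,213) and red cap (236,197) in the medium stand (212,228); the yellow look-alike is at (163,195) and the pan at (345,151). The top view agrees: blue cap (312,194), red (266,182), pan (141,177). The red–blue spacing measures 111 mm, so this is the right stand. I'll move over the blue vial and turn so the fingers close along the row.

```bash
python3 -m jog '[0.409,0.385,0,0,0,-0.26,0.409,0.385,0,0,0,-0.26,0.409,0.385,0,0,0,-0.26,0.409,0.385,0,0,0,-0.26,0.409,0.385,0,0,0,-0.26,0.409,0.385,0,0,0,-0.26,0.409,0.385,0,0,0,-0.26,0.409,0.385,0,0,0,-0.26,0.409,0.385,0,0,0,-0.26,0.409,0.385,0,0,0,-0.26]' 1
python3 -m jog '[0.037,0.035,0,0,0,0,0.037,0.035,0,0,0,0,0.037,0.035,0,0,0,0,0.037,0.035,0,0,0,0]'
cat > look.py <<'E'
from h import *
import sys
o=bot.get_obs();R=o["tool_rot"];print(o["eef_pos"],R,o["grip_width"],o["clock"])
T=bot.calibration("wrist")["pose"];im,d=bot.camera("wrist")
cv2.imwrite(f"pics/{sys.argv[1]}.png",im[:,:,::-1])
for l in("blue_vial_mid","red_vial_mid","stand","pan"):
    for r in bot.tip_of(l,"wrist")[:3]: print(l,round(r["confidence"],2),w("wrist",r["at"],T).round(4))
h=cv2.cvtColor(im,cv2.COLOR_RGB2HSV)
for n,m in(("blue",(h[...,0]>105)&(h[...,0]<130)),("red",(h[...,0]<8)|(h[...,0]>172))):
    m=(m&(h[...,1]>140)&(h[...,2]>40)&(d>0)).astype(np.uint8)
    k,L,s,c=cv2.connectedComponentsWithStats(m)
    for i in range(1,k):
        if s[i,4]<150: continue
        v,u=np.nonzero(L==i);P=np.array([ray("wrist",a,b,d[b,a]) for a,b in zip(u,v)])
        zt=np.percentile(P[:,2],90);Q=P[P[:,2]>zt-.005]
        (x,y),r=cv2.minEnclosingCircle(Q[:,:2].astype(np.float32))
        print(n,s[i,4],c[i].round(),"top z",zt.round(4),"circle",round(x,4),round(y,4),round(r,4),"mean",Q.mean(0).round(4))
E
python3 look.py w1
```

```text
clock: 1.33
eef_pos: [0.4471, -0.2013, 0.3042]
tool_rot: [0.995, -0.1, 0.0, 0.0]
ft_force: [0.4, -0.6, -0.2]
grip_width: 0.0855
grasp_force: 0.0
clock: 1.67
eef_pos: [0.4752, -0.1749, 0.3037]
tool_rot: [0.995, -0.1, -0.001, 0.0]
ft_force: [-0.6, -0.6, 0.3]
grip_width: 0.0849
grasp_force: 0.0
[ 0.47522655 -0.17491882  0.30369384] [ 9.95032914e-01 -9.95451106e-02 -5.04017946e-04  1.28594813e-04] 0.08492562425047877 1.6667
blue_vial_mid 0.96 [ 0.3839 -0.1646  0.0515]
blue_vial_mid 0.72 [ 0.4853 -0.1664  0.0581]
red_vial_mid 0.73 [ 0.5115 -0.0605  0.058 ]
stand 0.81 [ 6.347e-01 -1.370e-01 -6.000e-04]
stand 0.76 [ 4.927e-01 -1.148e-01  4.000e-04]
stand 0.73 [ 3.638e-01 -3.383e-01 -2.000e-04]
pan 0.48 [ 0.4801 -0.1685  0.058 ]
blue 683 [249. 179.] top z 0.1075 circle 0.4819 -0.1685 0.0137 mean [ 0.4822 -0.1687  0.1066]
red 881 [135. 173.] top z 0.1074 circle 0.5092 -0.0628 0.0143 mean [ 0.5093 -0.0634  0.1064]
```

View pics/w1.png

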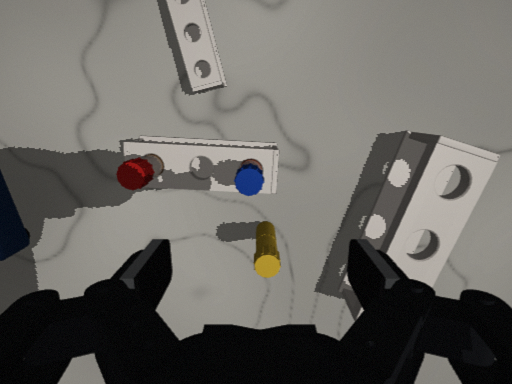

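Wrist view: blue cap (249,179) and red cap (135,173) in the medium stand, yellow vial at (267,262). The circle fit gives a cap radius of 13.7 mm and spacing of 109 mm, both as expected. I'll descend partway and remeasure.

```bash
python3 -m jog '[0,0,-0.04,0,0,0,0,0,-0.09,0,0,0,0,0,-0.1,0,0,0,0,0,-0.1,0,0,0,0,0,-0.1,0,0,0,0,0,-0.1,0,0,0]'
python3 look.py w2
```

```text
clock: 2.42
eef_pos: [0.4766, -0.1758, 0.2261]
tool_rot: [0.995, -0.1, 0.002, 0.0]
ft_force: [0.0, 0.8, 0.1]
grip_width: 0.0854
grasp_force: 0.0
[ 0.47664097 -0.17575405  0.22610448] [ 9.94963406e-01 -1.00222313e-01  1.76528038e-03  4.38928341e-04] 0.08536840442228667 2.4167
blue_vial_mid 0.67 [ 0.495  -0.1129  0.0016]
blue_vial_mid 0.61 [ 0.4821 -0.1682  0.0578]
blue_vial_mid 0.58 [ 0.3853 -0.1646  0.0526]
red_vial_mid 0.8 [ 0.5097 -0.0625  0.0568]
stand 0.9 [ 0.4944 -0.1116 -0.0016]
stand 0.75 [ 0.3629 -0.3399 -0.0021]
stand 0.7 [ 0.6338 -0.1358  0.0012]
blue 1332 [244. 206.] top z 0.106 circle 0.4821 -0.1667 0.0139 mean [ 0.4822 -0.167   0.1051]Traceback (most recent call last):
  File "look.py", line 14, in <module>
    v,u=np.nonzero(L==i);P=np.array([ray("wrist",a,b,d[b,a]) for a,b in zip(u,v)])
                                     ~~~^^^^^^^^^^^^^^^^^^^^
  File "h.py", line 10, in ray
    c=bot.calibration(cam);n=cv2.undistortPoints(np.array([[[u,v]]],float),np.array(c["intrinsics"]),np.array(c["dist"])).ravel()
ValueError: time passes only in moves, steps and waits
```

```bash
python3 -m jog '[0.007,0.01,0,0,0,0,0.007,0.01,0,0,0,0,0.007,0.01,-0.03,0,0,0,0.007,0.01,-0.06,0,0,0,0.007,0.01,-0.085,0,0,0,0.007,0.01,-0.1,0,0,0,0.007,0.01,-0.105,0,0,0,0.007,0.01,-0.105,0,0,0,0.007,0.01,-0.105,0,0,0,0.007,0.01,-0.105,0,0,0]'
```

```text
clock: 3.5
eef_pos: [0.482, -0.1672, 0.141]
tool_rot: [0.995, -0.1, 0.001, 0.0]
ft_force: [0.1, 0.4, -0.4]
grip_width: 0.0852
grasp_force: 0.0
```

```bash
python3 -m jog '[0,0,0,0,0,0,0,0,0,0,0,0,0,0,0,0,0,0,0,0,0,0,0,0,0,0,0,0,0,0,0,0,0,0,0,0,0,0,0,0,0,0,0,0,0,0,0,0,0,0,0,0,0,0,0,0,0,0,0,0]' -1
```

```text
clock: 4.33
eef_pos: [0.4814, -0.167, 0.1403]
tool_rot: [0.995, -0.1, 0.0, -0.0]
ft_force: [-0.6, 1.2, 5.2]
grip_width: 0.0255
grasp_force: 58.6
```

```bash
python3 -m jog '[0,0,0.008,0,0,0,0,0,0.02,0,0,0,0,0,0.04,0,0,0,0,0,0.06,0,0,0,0,0,0.085,0,0,0,0,0,0.11,0,0,0,0,0,0.135,0,0,0,0,0,0.15,0,0,0,0,0,0.15,0,0,0,0,0,0.15,0,0,0]'
python3 - <<'E'
from h import *
im,d=bot.camera("scene");cv2.imwrite("pics/s2.png",cv2.resize(im[120:280,60:420,::-1],None,fx=2,fy=2))
for l in("blue_vial_mid","stand","pan"):
    for r in bot.tip_of(l,"scene")[:3]: print(l,round(r["confidence"],2),w("scene",r["at"]).round(4))
# pan centre from depth: points at z~75mm, circle fit by colour edge
K=bot.calibration("top")
im,d=bot.camera("top");r=bot.tip_of("pan","top");print([(w("top",q["at"]).round(4),q["confidence"]) for q in r])
g=cv2.medianBlur(cv2.cvtColor(im,cv2.COLOR_RGB2GRAY),3)
c=cv2.HoughCircles(g[100:230,90:200],cv2.HOUGH_GRADIENT,1,40,param1=80,param2=15,minRadius=20,maxRadius=32)
for u,v,R in (c[0][:3] if c is not None else []):
    dd=d[int(v)+100,int(u)+90];print(u+90,v+100,R,R*dd/K["intrinsics"][0][0])
    n=cv2.undistortPoints(np.array([[[u+90,v+100]]],float),np.array(K["intrinsics"]),np.array(K["dist"])).ravel()
    print(w("top",[n[0]*dd,-n[1]*dd,-dd],K["pose"]))
E
```

```text
clock: 5.17
eef_pos: [0.4813, -0.1672, 0.2606]
tool_rot: [0.995, -0.1, 0.001, 0.0]
ft_force: [0.3, -0.3, -1.0]
grip_width: 0.0258
grasp_force: 58.9
blue_vial_mid 0.58 [ 0.4833 -0.1682  0.1794]
blue_vial_mid 0.55 [ 0.3893 -0.1683  0.0449]
stand 0.82 [ 0.4953 -0.1138 -0.0035]
stand 0.82 [ 3.619e-01 -3.375e-01 -3.000e-04]
stand 0.81 [ 0.6346 -0.1359  0.004 ]
pan 0.76 [0.5191 0.2411 0.0799]
[(array([0.5162, 0.2394, 0.0724]), 0.96)]
140.5 176.5 25.4 0.05992359080362637
[0.51880979 0.23746919 0.07353117]
```

View pics/s2.png

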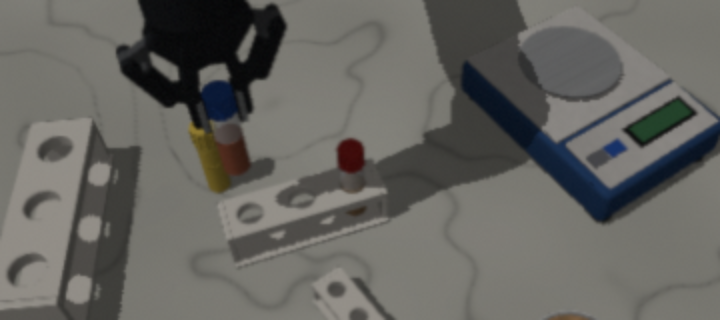

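The vial hangs from the gripper at crop (225,130), clear of the stand, which is still standing with the red vial in it (350,165). The pan is at (0.518, 0.2385). I'll carry it there.

```bash
python3 -m jog '[0,0.01,0.02,0,0,0,0.003,0.03,0.04,0,0,0,0.007,0.06,0.04,0,0,0,0.01,0.1,0.04,0,0,0,0.013,0.14,0.04,0,0,0,0.017,0.18,0.04,0,0,0,0.02,0.22,0.04,0,0,0,0.024,0.26,0.04,0,0,0,0.028,0.3,0.04,0,0,0,0.032,0.34,0.04,0,0,0]'
python3 -m jog '[0.003,0.04,0,0,0,0,0.007,0.08,0,0,0,0,0.01,0.115,0,0,0,0,0.013,0.145,-0.01,0,0,0,0.014,0.16,-0.02,0,0,0,0.014,0.167,-0.03,0,0,0,0.014,0.167,-0.04,0,0,0,0.014,0.167,-0.04,0,0,0,0.014,0.167,-0.04,0,0,0,0.014,0.167,-0.04,0,0,0]'
python3 - <<'E'
from h import *
o=bot.get_obs();print(o["eef_pos"])
T=bot.calibration("wrist")["pose"];im,d=bot.camera("wrist");a=im
for l in("blue_vial_mid","pan"):
    for r in bot.tip_of(l,"wrist")[:2]: print(l,round(r["confidence"],2),w("wrist",r["at"],T).round(4))
im,d=bot.camera("scene")
cv2.imwrite("pics/s3.png",np.hstack([cv2.resize(im[60:230,270:440],(400,400)),cv2.resize(a,(400,400))])[:,:,::-1])
for l in("blue_vial_mid","pan"):
    for r in bot.tip_of(l,"scene")[:2]: print("s",l,round(r["confidence"],2),w("scene",r["at"]).round(4))
E
```

```text
clock: 6.3
eef_pos: [0.4843, -0.0652, 0.2917]
tool_rot: [0.997, -0.074, 0.001, -0.016]
ft_force: [0.5, -0.0, -0.4]
grip_width: 0.0255
grasp_force: 59.0
clock: 7.13
eef_pos: [0.4863, -0.0311, 0.2609]
tool_rot: [0.998, -0.046, 0.0, -0.032]
ft_force: [-0.3, -0.4, -1.2]
grip_width: 0.0259
grasp_force: 59.0
[ 0.48632916 -0.03107363  0.26092005]
blue_vial_mid 0.83 [ 0.3864 -0.167   0.0501]
blue_vial_mid 0.61 [ 0.4871 -0.0255  0.1771]
s blue_vial_mid 0.79 [ 0.4866 -0.0266  0.1798]
s blue_vial_mid 0.68 [ 0.3911 -0.1631  0.0484]
s pan 0.68 [0.5196 0.2393 0.077 ]
```

View pics/s3.png

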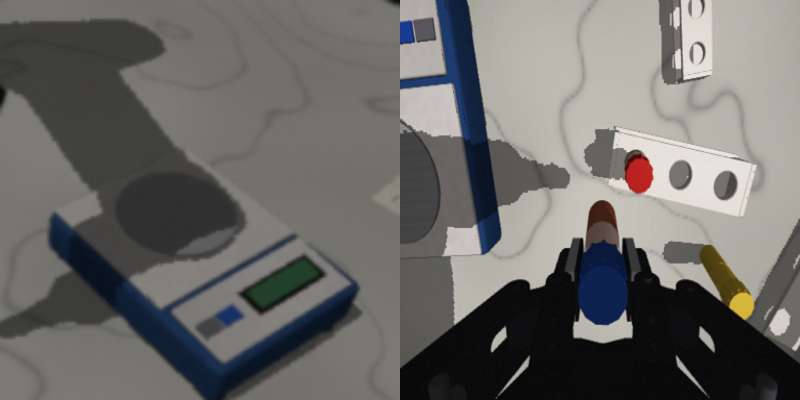

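The arm stalled short of the target with the tool yaw turning, probably at a joint limit. The vial is held at (603,290) in the wrist view. I'll check the joints.

```bash
python3 -c "
from h import *
from scipy.spatial.transform import Rotation as R
o=bot.get_obs();print(o['joint_pos'].round(3) if hasattr(o['joint_pos'],'round') else o['joint_pos']);r=R.from_quat(o['tool_rot']);print(r.as_matrix().round(3),o['eef_pos'])"
```

```text
[-0.093  0.24  -0.108  1.224  0.063  3.141]
[[ 0.996 -0.092  0.005]
 [-0.092 -0.994  0.063]
 [-0.001 -0.063 -0.998]] [ 0.48686314 -0.03100836  0.26201977]
```

Joint 6 is at its limit (3.14). I'll turn the tool about +z to free it and then see what pose is reached.

```bash
python3 -m jog '[0,0,0.01,0,0,0.06,0,0,0.01,0,0,0.12,0,0,0.01,0,0,0.18,0,0,0.01,0,0,0.24,0,0,0.01,0,0,0.3,0,0,0.01,0,0,0.36,0,0,0.01,0,0,0.42,0,0,0.01,0,0,0.48,0,0,0.01,0,0,0.54,0,0,0.01,0,0,0.54]'
python3 -c "
from h import *
from scipy.spatial.transform import Rotation as R
o=bot.get_obs();print(np.round(o['joint_pos'],3));m=R.from_quat(o['tool_rot']).as_matrix();print(m.round(3),o['eef_pos']);z=m[:,2];print(np.cross(z,[0,0,-1])/2)"
```

```text
clock: 8.27
eef_pos: [0.4869, -0.0309, 0.2699]
tool_rot: [0.88, 0.475, -0.015, -0.027]
ft_force: [1.1, -0.2, -0.8]
grip_width: 0.0257
grasp_force: 58.8
[-0.077  0.271 -0.047  1.309  0.029  2.074]
[[ 0.549  0.834 -0.053]
 [ 0.836 -0.548  0.033]
 [-0.001 -0.062 -0.998]] [ 0.48690713 -0.03086212  0.26992676]
[-0.01656562 -0.02645265 -0.        ]
```

```bash
python3 -m jog '[0.002,0.015,0,-0.008,-0.013,0,0.006,0.05,0,-0.0166,-0.0265,0,0.01,0.09,0,-0.0166,-0.0265,0,0.015,0.13,0,-0.0166,-0.0265,0,0.02,0.17,0,-0.0166,-0.0265,0,0.025,0.21,0,-0.0166,-0.0265,0,0.03,0.25,0,-0.0166,-0.0265,0,0.035,0.29,0,-0.0166,-0.0265,0,0.038,0.32,0,-0.0166,-0.0265,0,0.039,0.337,0,-0.0166,-0.0265,0]'
python3 -m jog '[0,0,0,0,0,0,0,0,0,0,0,0,0,0,0,0,0,0]'
cat > chk.py <<'E'
from h import *
import sys
from scipy.spatial.transform import Rotation as R
o=bot.get_obs();print(np.round(o['joint_pos'],3));m=R.from_quat(o['tool_rot']).as_matrix();z=m[:,2];print(z.round(4),o['eef_pos'],"fix",np.cross(z,[0,0,-1])/2)
T=bot.calibration("wrist")["pose"];a,d=bot.camera("wrist")
for l in("blue_vial_mid","pan"):
    for r in bot.tip_of(l,"wrist")[:2]: print(l,round(r["confidence"],2),w("wrist",r["at"],T).round(4))
im,d=bot.camera("scene")
cv2.imwrite(f"pics/{sys.argv[1]}.png",np.hstack([cv2.resize(im[60:230,270:440],(400,400)),cv2.resize(a,(400,400))])[:,:,::-1])
for l in("blue_vial_mid","pan"):
    for r in bot.tip_of(l,"scene")[:2]: print("s",l,round(r["confidence"],2),w("scene",r["at"]).round(4))
E
python3 chk.py s4
```

```text
clock: 9.1
eef_pos: [0.5179, 0.2415, 0.2696]
tool_rot: [0.881, 0.474, 0.0, -0.001]
ft_force: [0.0, 0.7, -1.3]
grip_width: 0.026
grasp_force: 59.0
clock: 9.35
eef_pos: [0.5177, 0.2376, 0.2696]
tool_rot: [0.881, 0.473, -0.001, 0.0]
ft_force: [-0.3, -0.8, -0.3]
grip_width: 0.0252
grasp_force: 59.0
[ 0.43   0.395  0.132  1.309 -0.     2.586]
[-9.e-04 -7.e-04 -1.e+00] [0.51770512 0.23756512 0.26962192] fix [ 0.00036967 -0.00046234  0.        ]
blue_vial_mid 0.72 [0.518  0.2362 0.1884]
pan 0.71 [0.5183 0.2317 0.0756]
s blue_vial_mid 0.77 [ 0.3886 -0.1691  0.0469]
s blue_vial_mid 0.69 [0.5172 0.2362 0.1855]
s pan 0.84 [0.5195 0.2398 0.0778]
```

View pics/s4.png

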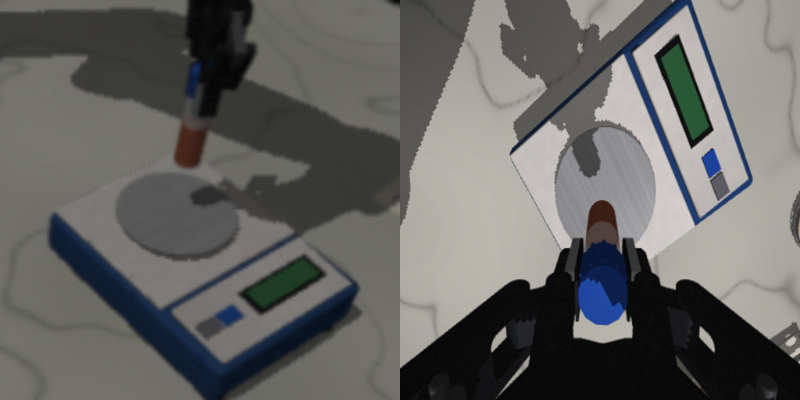

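Vial hangs upright over the pan: in the scene half at (190,140), above the pan at (178,215). It is centred to within a few mm. Lowering now; contact is expected at TCP z ≈ 0.210.

```bash
python3 -m jog '[0,0,-0.015,0,0,0,0,0,-0.03,0,0,0,0,0,-0.045,0,0,0,0,0,-0.058,0,0,0,0,0,-0.066,0,0,0,0,0,-0.069,0,0,0,0,0,-0.07,0,0,0,0,0,-0.07,0,0,0,0,0,-0.07,0,0,0]'
python3 -m jog '[0,0,-0.001,0,0,0,0,0,-0.002,0,0,0,0,0,-0.003,0,0,0,0,0,-0.003,0,0,0,0,0,-0.003,0,0,0]'
```

```text
clock: 10.4
eef_pos: [0.5182, 0.2388, 0.2143]
tool_rot: [0.881, 0.474, 0.0, -0.0]
ft_force: [-0.3, 0.3, -0.0]
grip_width: 0.0254
grasp_force: 59.0
clock: 10.82
eef_pos: [0.5178, 0.2387, 0.2113]
tool_rot: [0.881, 0.474, -0.0, -0.0]
ft_force: [-0.9, -0.1, -0.9]
grip_width: 0.0256
grasp_force: 59.0
```

```bash
python3 -m jog '[0,0,-0.001,0,0,0,0,0,-0.0015,0,0,0,0,0,-0.0015,0,0,0,0,0,-0.0015,0,0,0]'
```

```text
clock: 11.15
eef_pos: [0.518, 0.2387, 0.2104]
tool_rot: [0.881, 0.474, 0.0, -0.0]
ft_force: [0.3, 0.3, 1.2]
grip_width: 0.0256
grasp_force: 59.2
```

```bash
python3 -m jog '[0,0,-0.001,0,0,0,0,0,-0.0015,0,0,0,0,0,-0.0015,0,0,0,0,0,-0.0015,0,0,0]'
```

```text
clock: 11.48
eef_pos: [0.5181, 0.239, 0.2103]
tool_rot: [0.88, 0.474, 0.001, -0.0]
ft_force: [-1.8, -0.8, 5.8]
grip_width: 0.0258
grasp_force: 59.7
```

Contact (5.8 N). Release, then check before retreating.

```bash
python3 -m jog '[0,0,0,0,0,0,0,0,0,0,0,0,0,0,0,0,0,0,0,0,0,0,0,0,0,0,0,0,0,0,0,0,0,0,0,0,0,0,0,0,0,0,0,0,0,0,0,0]' 1
python3 -m jog '[0,0,0.015,0,0,0,0,0,0.04,0,0,0,0,0,0.07,0,0,0,0,0,0.1,0,0,0,0,0,0.13,0,0,0,0,0,0.15,0,0,0,0,0,0.15,0,0,0,0,0,0.15,0,0,0]'
python3 chk.py s5
```

```text
clock: 12.15
eef_pos: [0.5178, 0.2386, 0.2088]
tool_rot: [0.881, 0.474, -0.0, -0.0]
ft_force: [-1.0, -0.6, 1.1]
grip_width: 0.0854
grasp_force: 0.0
clock: 12.82
eef_pos: [0.5182, 0.2388, 0.3298]
tool_rot: [0.881, 0.474, 0.001, -0.0]
ft_force: [0.0, 0.3, -0.2]
grip_width: 0.0853
grasp_force: 0.0
[0.432 0.374 0.257 1.451 0.    2.586]
[ 0.0018  0.0012 -1.    ] [0.51823721 0.23884446 0.32975246] fix [-0.00057715  0.00092134  0.        ]
blue_vial_mid 0.74 [0.518  0.2377 0.1264]
pan 0.88 [0.5201 0.2355 0.0754]
s blue_vial_mid 0.8 [0.5161 0.2394 0.1261]
s blue_vial_mid 0.63 [ 0.391  -0.1668  0.048 ]
s pan 0.82 [0.5183 0.2407 0.0752]
```

View pics/s5.png

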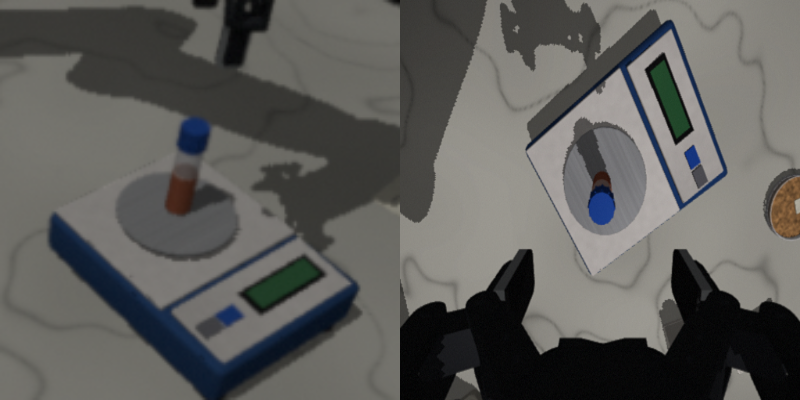

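The vial stands upright in the middle of the pan (scene half, base at (180,210)), its midpoint measures z 0.126 against 0.125 expected, and the gripper is clear.

```bash
python3 -c "
from workcell import bot
print(bot.job_done())"
```

```text
the job is handed in; nothing more can be done
None
```

The blue-capped vial stands upright in the middle of the balance pan, a few mm from its centre by the cameras; the red-capped vial was left in its stand, the gripper is clear, and the job was handed in at about 13 s without a verdict coming back.

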